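# Free a spring-barred holder link with the forked tool

### The job

The upright holder link is locked in its dock by a spring bar. With the forked tool, gently draw the bar back by its grooved spool until the link pops up, then set the tool down standing on the bench again. Lift the link out and set it down upright in the shallow grey tray, without dropping it and without disturbing the other things; press no harder than needed.

Things in the scene. Friction and masses are not known exactly. Their poses are not given: they have to be found in the camera images.
- dock: aluminium dock fixed to the bench, base 118 x 50 x 6 mm. Origin on the bench; x along the bar from spring housing to link, z up. Along x: dark housing -62 to -36 mm (28 mm high), steel spool, lug 10 to 14 mm, pocket with the link 14 to 37.5 mm (lug and pocket walls 26 mm high, 32 mm wide). A 5 mm thick spring bar runs along x at y = 0, 20 mm high; its tip locks the link
- spool_mean (a point): fixed point on the bar's axis, dock's axes: the average place of the spool's groove. Spool: 17 mm long: two discs 21 mm across, 5 mm thick, and between them a groove 7 mm wide round a 7 mm hub. Its true groove lies up to 10 mm from here along x, differs from start to start and is not measured: find it by touch or sight. Discs' tops are 30 mm above the bench
- bar_exit (a point): fixed point, dock's axes, where the bar's tip enters the pocket over the link's ledge. The bar slides only towards the dock's -x: 5 N starts it, about 10 N near its hard stop 7.5 mm on; the link is freed after about 5.5 mm, is raised 6 mm by a spring plate and stays up once the bar is let go. Over 18 N between tool and dock is too rough
- fork: forked tool, dark steel, 90 g, standing on two prongs (front) and a heel (back), 112 mm long, 52 mm high. Origin midway between the prong ends, at the foot; x from heel to prongs, z up. Prongs 36 mm long, 4 mm thick (x), 4.5 mm wide, 9 mm gap: they straddle the spool's hub from above. Head 20 mm wide. Handle 12 mm wide, 14 mm high, underside 38 mm above the foot. Heel at x = -100 mm, 30 mm wide
- fork_grip (a point): the ribbed grip of the handle, gripped across its 12 mm width: 16 mm behind the prongs, 45 mm above the prong ends; axes as the tool's
- link_center (a point): centre of the steel holder link, half-way up its 46 mm height, 60 g. Foot 22 x 21.5 x 10 mm; above it a web 14 (x) x 12 (y) mm, 3 mm towards +x, then a knuckle 16 mm across, 12 mm wide (y). Axes as the dock's at the start. Locked: 30 mm above the bench; popped up: 37 mm. Grip across the 12 mm width at 10 to 15 mm above this point, clear of the dock's walls
- tray: shallow grey plastic tray, fixed, 100 x 100 x 14 mm, walls and floor 4 mm thick. Origin at the centre of its underside, z up; it stands on a thin mat 3 mm above the bench
- collet_a: pale collet with a dark band, 24 x 24 x 42 mm, bystander; origin at its underside
- wax_tin: round white tin 60 mm across, 25 mm high, bystander; origin at its underside
- v_block: small v block 26 x 26 x 22 mm, bystander; origin at its underside

How it is judged:
On the way, in this order (a step that is already met when the one before it is completed fails the run):
1. the link pops up while the forked tool holds the bar back (z of link_center in the frame of dock above 0.0345 m and contact force between fork and dock above 1.5 N), for 0.05 s.
2. the link is set down in the tray while still held: inside the walls, its foot within 12 mm of the tray's floor (x of link_center in the frame of tray between -0.042 and 0.042 m and y of link_center in the frame of tray between -0.042 and 0.042 m and z of link_center in the frame of tray below 0.039 m and contact force between the fingers and link above 0.5 N), for 0.05 s.
At the end, for the whole second after the job is handed in: the link stands upright (within 0.2 rad) and at rest on the floor of the tray, its centre within 42 mm of the tray's centre along each side; the forked tool stands on the bench on its prongs and heel (within 0.2 rad, grip no higher than 55 mm), at rest, its grip at least 70 mm from the tray's centre (x of link_center in the frame of tray between -0.042 and 0.042 m and y of link_center in the frame of tray between -0.042 and 0.042 m and z of link_center in the frame of tray below 0.031 m and angle between each of link_center, fork's own z axis and vertical below 0.2 rad and linear speed of each of link, fork below 0.02 m/s and height (world z) of fork_grip below 0.055 m and horizontal distance between fork_grip and tray above 0.07 m); the robot touches nothing.
It fails at once if the tool presses on the dock with more than 18 N (contact force between fork and dock above 18 N).
It fails at once if the gripper pushes on the dock instead of the tool (more than 10 N) (contact force between the fingers and dock above 10 N).
It fails at once if a bystander (collet, wax tin or v block) is moved by more than 20 mm (distance of any of collet_a, wax_tin, v_block from where it was at the start of the episode above 0.02 m).
It also fails if it takes over 64 s, if anything falls off the work surface, if the arm or the gripper's body presses on something with over 40 N, if the wrist force passes 120 N, or if a joint passes its speed limit or range.

### The arm

A 6-joint arm with a two-finger parallel gripper is mounted at the origin on a cart in front of the work surface, level with it; the furniture and walls round the work are solid. World frame = base frame: x ahead of the robot, y to its left, z up, the work surface at z = 0. Lengths are in m, angles in rad, forces in N, time in s.
With the tool pointing down it reaches from about 0.325 to 0.9 m from the base axis. Payload 6.1 kg.
Tool frame: the origin (TCP) lies between the finger pads; the fingertips stand manip.tip_reach ahead of it and the grasp point (between the pads) lies 3 mm ahead of it (manip.tip_reach is the distance from the TCP to the fingertips, in m); z points along the fingers, y is the line along which they close (so a half turn about z gives the same grasp; the last joint's range is limited). The gripper opens to 85 mm and grips with 20 to 120 N. Pads are 22 mm wide; open, the fingers measure 114 mm over their backs; the gripper's body (76 mm by 85 mm) begins 54 mm behind the grasp point. The pads swing forward as they close: fully open they stand 13 mm farther back than shut.
Start: joints at [1.003, 0.22, 1.526, -0, 1.395, -0.126], TCP at [0.267, 0.565, 0.253] pointing down, gripper open.
Joint ranges: [-2.98, 2.98], [-0.91, 2.08], [0.09, 2.57], [-1.24, 4.39], [0.2, 2.65], [-2.68, 2.68]. Speed limits (rad/s): [2.57, 2.57, 3.01, 3.14, 3.14, 3.14].

### API

Orientations are given as a rotation vector (axis times angle).
In Python, from bench import manip, eoat, kinematics, viewer gives the robot as it stands. The module is installed in compiled form; this text tells all that it offers. Calls block until the motion is done:
- manip.reach(position, orientation): joint-space move of the TCP to a pose.
- manip.move_linear(position, speed=0.15, attitude=None, contact_N=None): straight line of the TCP; attitude=None keeps the orientation; speed is the mean speed in m/s. With contact_N (N) it stops when the force on the tool has changed by that much, and returns True; else False.
- manip.goto_joints(angles): joint-space move.
- eoat.command_gripper(opening): opening from 0.0 (shut) to 1.0 (fully open); the grip force is fixed at half the most; returns when the fingers have stopped.
- manip.wait(seconds).
- kinematics.solve_ik(position, orientation): joint angles nearest the present ones, or None.
- manip.sense(): the state.
- viewer.snapshot(name): name is "side" or "top" or "wrist"; returns the picture (480x640x3 uint8, red, green, blue); there is no depth.
- viewer.camera_model(name): a dict with "fx", "fy", "cx", "cy" (pixels), "k1" (the pictures are not rectified: a ray, as slopes to the right and down, at radius r is drawn at 1 + k1 r^2 times it, then the intrinsics apply), "view" (4x4, takes a point from world to camera coordinates). Camera axes: x right, y up, looking along -z (the intrinsics and any distortion apply to the point x, -y, -z); pixel columns grow to the right and rows downward; lengths in m; the calibration is good to about 2 mm. A picture is of the moment at which its call begins: read the wrist's pose just before it. camera_model takes no time and is no camera call; for the wrist camera it gives the pose at the moment of the call.
A pose or a line that the arm cannot do raises manip.IKError and nothing moves.
- manip.job_done(): hands the job in; it is judged then, once.
The state is a dict: "time": time; "joint_pos": joint angles; "qvel": joint speeds; "effort": joint torques, N m; "tcp_pos": TCP position; "eef_rot": TCP orientation; "force": force on the tool from outside, world axes, zero at the start; "torque": the same for the moment, N m; "opening": opening from 0.0 (shut) to 1.0 (fully open); "finger_force": force on a finger pad.
Only numpy, scipy, OpenCV 4.12 (cv2) and the standard library are available. Lean on these libraries where they do the work, as an engineer would, in place of code of your own. Each camera call takes 0.05 s, during which the arm holds its last target. There are 200 camera calls.

## Working session

There is one attempt and no reset: what is moved stays moved. The work goes in short steps, each a Python script; the robot and the scene stay as the last script left them, time stands still between calls to the robot, and variables do not carry over. Pictures are saved under pics/ and viewed, at most 10 in all, crops included, and the job is handed in when it is done.

```bash
mkdir -p pics; ls; python3 - <<'E'
from bench import manip,viewer
import cv2,numpy as np
s=manip.sense();print(s['time'],s['tcp_pos'],s['eef_rot'],manip.tip_reach,s['opening'])
for n in("top","side","wrist"):
    m=viewer.camera_model(n);print(n,{k:(np.round(v,4).tolist()) for k,v in m.items()})
    im=viewer.snapshot(n);cv2.imwrite(f"pics/{n}0.png",im[:,:,::-1])
E
```

```text
pics
0.0 [0.26693188 0.56451424 0.25219506] [-6.88213797e-01 -3.06460397e+00  2.85323331e-03] 0.022 0.999648210783416
top {'fx': 542.2341, 'fy': 542.2341, 'cx': 324.4739, 'cy': 240.2901, 'k1': -0.1441, 'view': [[0.025, -0.9997, -0.0078, -0.0794], [0.9958, 0.0243, 0.0878, -0.6064], [-0.0876, -0.01, 0.9961, -1.2568], [0.0, 0.0, 0.0, 1.0]]}
side {'fx': 477.9714, 'fy': 477.9714, 'cx': 320.6277, 'cy': 236.9156, 'k1': 0.035, 'view': [[-0.8485, -0.5291, -0.0118, 0.4669], [0.3368, -0.5569, 0.7592, -0.2899], [-0.4083, 0.6402, 0.6507, -0.591], [0.0, 0.0, 0.0, 1.0]]}
wrist {'fx': 347.498, 'fy': 347.498, 'cx': 319.424, 'cy': 236.1942, 'k1': 0.0062, 'view': [[0.4279, 0.9038, -0.0027, -0.625], [-0.8604, 0.4064, -0.3075, 0.0416], [-0.2768, 0.1339, 0.9516, -0.3807], [0.0, 0.0, 0.0, 1.0]]}
```

View pics/top0.png

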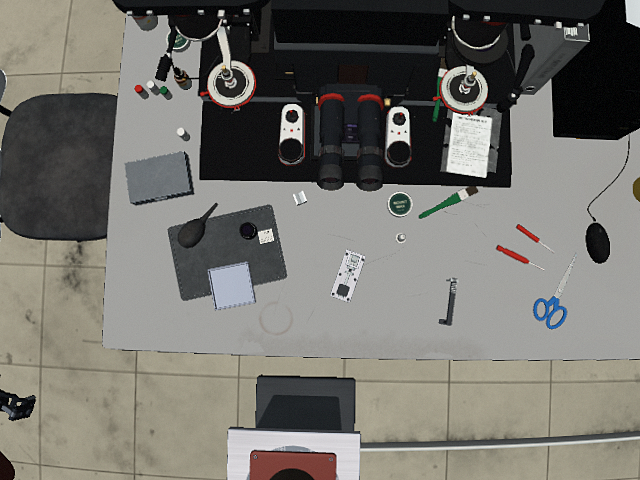

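View pics/side0.png

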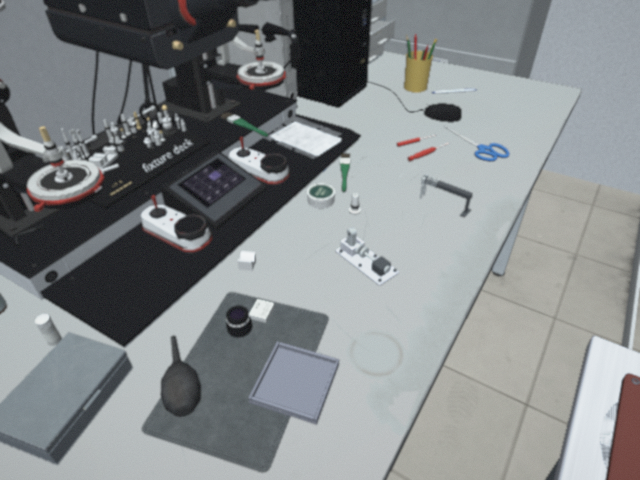

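The top view shows the dock at (348,276), with the housing towards the robot and the link at the far end. The fork is at (450,302), the tray at (232,286), the collet at (402,238), the tin at (400,204) and the v block at (300,198). The side view agrees. Next I'll write the helpers and get close-ups from the wrist camera.

```bash
cat > h.py <<'E'
from bench import manip,eoat,kinematics,viewer
import numpy as np,cv2
from scipy.spatial.transform import Rotation as R
def cam(n):
    m=viewer.camera_model(n);return m
def ray(m,px):
    K=np.array([[m['fx'],0,m['cx']],[0,m['fy'],m['cy']],[0,0,1.]])
    u=cv2.undistortPoints(np.array(px,float).reshape(-1,1,2),K,np.array([m['k1'],0,0,0,0.]))[:,0]
    V=np.array(m['view']);d=np.c_[u[:,0],-u[:,1],-np.ones(len(u))]@V[:3,:3]
    return -V[:3,:3].T@V[:3,3],d
def onz(m,px,z):
    o,d=ray(m,px);return o+d*((z-o[2])/d[:,2])[:,None]
def proj(m,P):
    P=np.atleast_2d(P);V=np.array(m['view']);c=P@V[:3,:3].T+V[:3,3]
    s=np.c_[c[:,0]/-c[:,2],-c[:,1]/-c[:,2]];s=s*(1+m['k1']*(s**2).sum(1))[:,None]
    return s*[m['fx'],m['fy']]+[m['cx'],m['cy']]
def down(yaw): # tool z down, tool y (closing) along world dir yaw
    y=np.array([np.cos(yaw),np.sin(yaw),0]);z=np.array([0,0,-1.]);x=np.cross(y,z)
    return R.from_matrix(np.c_[x,y,z]).as_rotvec()
def shot(cam_,name,box=None,f=1,m=None):
    im=viewer.snapshot(cam_)[:,:,::-1]
    np.save('pics/'+name+'.npy',im)
    return im
E
python3 - <<'E'
from h import *
m=cam("top")
for n,p,z in [("housing",(344,291),.028),("link",(352,256),.05),("forkheel",(446,323),.04),("forkhead",(454,280),.05),("tray",(232,286),.017),("trayTL",(208,268),.017),("trayTR",(250,263),.017),("trayBR",(257,303),.017),("trayBL",(215,310),.017),("collet",(402,238),.042),("tin",(400,204),.025),("v",(300,198),.022)]:
    print(n,onz(m,[p],z)[0].round(4))
w=cam("wrist");V=np.array(w['view']);c=-V[:3,:3].T@V[:3,3];s=manip.sense()
Rt=R.from_rotvec(s['eef_rot']).as_matrix();print("cam in tcp",Rt.T@(c-s['tcp_pos']),"look",Rt.T@(-V[2,:3]), "right",Rt.T@V[0,:3],"yaxis",Rt[:,1])
a=cv2.resize(cv2.imread('pics/top0.png')[240:340,320:470],None,fx=5,fy=5,interpolation=cv2.INTER_CUBIC);cv2.imwrite('pics/top0c.png',a)
E
```

```text
housing [ 0.4898 -0.1132  0.028 ]
link [ 0.5712 -0.1293  0.05  ]
forkheel [ 0.4204 -0.3525  0.04  ]
forkhead [ 0.5208 -0.3679  0.05  ]
tray [0.4944 0.1532 0.017 ]
trayTL [0.5357 0.2128 0.017 ]
trayTR [0.5504 0.1119 0.017 ]
trayBR [0.4559 0.092  0.017 ]
trayBL [0.4362 0.1921 0.017 ]
collet [ 0.6166 -0.246   0.042 ]
tin [ 0.6997 -0.2425  0.025 ]
v [ 0.7088 -0.0032  0.022 ]
cam in tcp [ 0.07724635  0.001276   -0.12100241] look [-0.30773582 -0.00095991  0.95147136] right [-3.12962412e-04  9.99999539e-01  9.07649166e-04] yaxis [ 0.42757006  0.90398094 -0.00152031]
```

View pics/top0c.png

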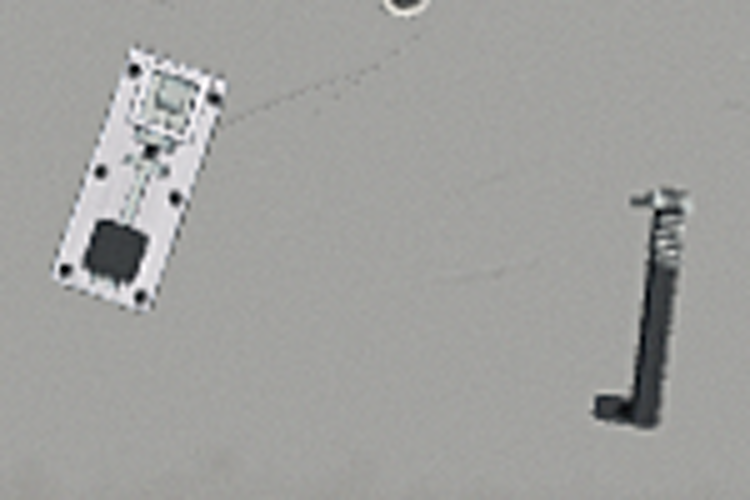

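The dock axis points away from the robot at a yaw of about -0.3. The fork's head is its far end, at a yaw of about -0.15.

```bash
cat > a.py <<'E'
from h import *
def look(t,yaw,off,z,name):
    d=np.array([np.cos(yaw),np.sin(yaw)]);p=np.r_[np.array(t)+off*d,z]
    manip.reach(p,down(yaw+np.pi/2));manip.wait(.3)
    m=cam('wrist');im=shot('wrist',name);cv2.imwrite('pics/'+name+'.png',im)
    np.savez('pics/'+name+'_m.npz',**{k:np.array(v) for k,v in m.items()})
m=cam('top')
c=onz(m,[(355.4,252.6),(340.8,299),(320+172/5,240+88/5)],.006);print(c);d=c[0]-c[1];yaw=np.arctan2(d[1],d[0]);print('dock yaw',yaw)
look((c[0]+c[1])[:2]/2,yaw,.045,.14,'wd')
f=onz(m,[(320+645/5,240+425/5),(320+672/5,240+190/5)],.052);print(f);d=f[1]-f[0];y2=np.arctan2(d[1],d[0]);print(y2)
look((f[0]+f[1])[:2]/2,y2,.045,.14,'wf')
print(manip.sense()['time'],manip.sense()['joint_pos'])
E
python3 a.py
```

```text
[[ 0.58216855 -0.13909434  0.006     ]
 [ 0.47042461 -0.10661248  0.006     ]
 [ 0.57009997 -0.1369421   0.006     ]]
dock yaw -0.2828856134810907
[[ 0.41665167 -0.35702253  0.052     ]
 [ 0.52544843 -0.36837176  0.052     ]]
-0.1039400220991602
4.5083 [-7.41715207e-01  3.38699829e-01  1.60295368e+00  5.25015957e-05
  1.19987845e+00 -2.20999502e+00]
```

View pics/wd.png

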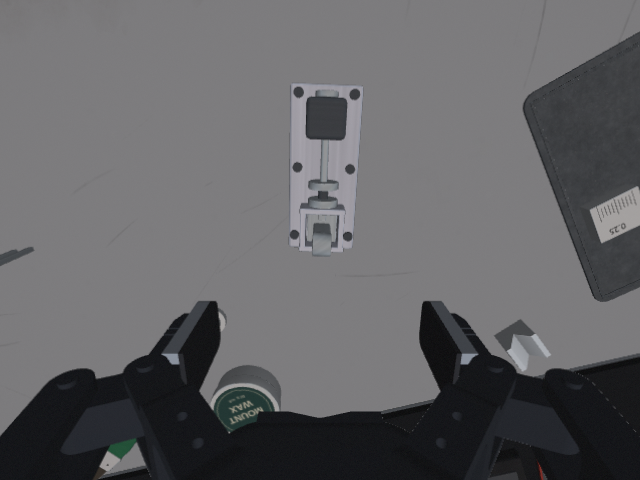

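View pics/wf.png

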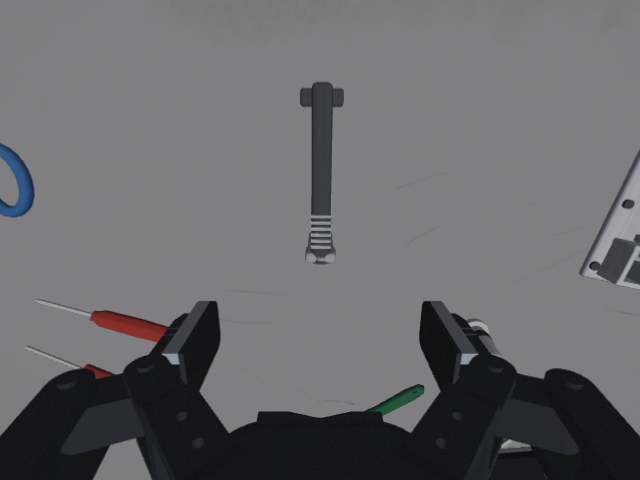

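The wrist views show the dock with the housing at the top (327,118), the spool discs at about (323,186) and (323,202), and the link at (321,238). The fork's heel is at (322,97), its ribs at about (321,230) and its head at (320,256). I'll zoom in on both.

```bash
python3 - <<'E'
import cv2,numpy as np
a=cv2.imread('pics/wd.png')[80:265,280:375];b=cv2.imread('pics/wf.png')[80:265,295:350];c=cv2.imread('pics/wd.png')[170:262,280:370]
r=lambda i,f:cv2.resize(i,None,fx=f,fy=f,interpolation=cv2.INTER_CUBIC)
z=np.zeros((600,800,3),np.uint8)
for im,f,x in((a,3,0),(c,4,290),(b,3,655)):
    q=r(im,f)[:, :800-x];z[:q.shape[0],x:x+q.shape[1]]=q
cv2.imwrite('pics/zoom.png',np.clip(z*1.0*1.4,0,255).astype(np.uint8))
E
```

```text
(no output)
```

View pics/zoom.png

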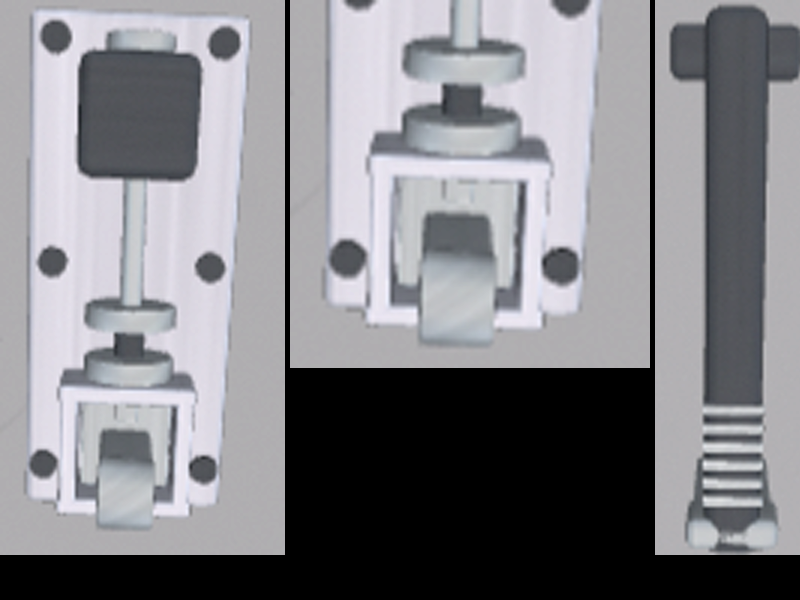

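```bash
cat > fit.py <<'E'
from h import *
from scipy.optimize import least_squares
md=dict(np.load('pics/wd_m.npz'));mf=dict(np.load('pics/wf_m.npz'))
V=md['view'];print('camd',-V[:3,:3].T@V[:3,3])
def W(p,L):
    L=np.atleast_2d(L);c,s=np.cos(p[2]),np.sin(p[2]);return np.c_[p[0]+c*L[:,0]-s*L[:,1],p[1]+s*L[:,0]+c*L[:,1],L[:,2]]
# image left: +y or -y of dock?
obs=np.array([(291,83.3),(362.7,85.7),(289,246.3),(352.3,247.7),(300,209.25),(345.5,210),(299,250.5),(343.75,252)])
def model(q):
    b,e=q[3],q[4];L=[(b,-25,6),(b,25,6),(b+118,-25,6),(b+118,25,6),(10,-16,26),(10,16,26),(e,-16,26),(e,16,26)]
    return W(q,np.array(L)/1000*1.0) 
def res(q):
    q=np.array(q);
    b,e=q[3],q[4];L=np.array([(b,-25,6),(b,25,6),(b+118,-25,6),(b+118,25,6),(10,-16,26),(10,16,26),(e,-16,26),(e,16,26)])/1000
    r=proj(md,W(q,L))-obs
    h=proj(md,W(q,np.array([(-62,0,28),(-36,0,28)])/1000))[:,1]-[97.3,139.3]
    return np.r_[r.ravel(),h]
s=least_squares(res,[.53,-.12,-.283,-68,41],x_scale=[.01,.01,.1,5,5]);q=s.x
print('dock',q.round(4));print(s.fun.round(1))
np.save('dock.npy',q[:3])
for g in(-10,-5,-3,0,3):
    f=lambda x,z:(proj(md,W(q,np.array([[x,0,z]])/1000))[0,1]-170)*4
    print(g,'rows c: disc1 top',[round(f(g+a,30)) for a in(-8.5,-3.5)],'face bottom-most',round(f(g-8.5,19.5)),'disc2 top',[round(f(g+a,30)) for a in(3.5,8.5)],round(f(g+3.5,19.5)),'eq',[round(f(g+a,19.5)) for a in(-8.5,-3.5,3.5,8.5)])
# fork
def hp(p,z):return onz(mf,p,z)[:,:2]
c1=hp([(322.5,150),(321.7,150)],.052)[0]
# centreline from edges
A=hp([(312,100),(333,100)],.052);B=hp([(311,213),(331.3,213)],.052)
print('widths',np.linalg.norm(A[1]-A[0]),np.linalg.norm(B[1]-B[0]))
a,b=A.mean(0),B.mean(0);d=(b-a)/np.linalg.norm(b-a);y=np.arctan2(d[1],d[0]);print('fork yaw',y)
for n,p in(('end',(322.5,82.3)),('rib0',(321,216)),('rib1',(321,248)),('front',(320,263.3))):print(n,(hp([p],.052)[0]-a)@d*1000)
g=a+d*((hp([(321,232)],.052)[0]-a)@d);print('grip',g)
m=cam('top');print('top chk grip',proj(m,[*g,.052]),proj(m,W(q,[[0,0,.026],[.022,0,.05],[-.049,0,.028]])))
E
python3 fit.py
```

```text
camd [ 0.49585013 -0.11267602  0.26103908]
dock [  0.5409  -0.1232  -0.3151 -71.9443  41.1907]
[-1.2 -0.9  1.1 -0.7 -0.1  0.9  0.6  1.4 -0.3 -0.9  0.3 -0.2  0.   0.1
 -0.3 -0.1 -0.1  1.1]
-10 rows c: disc1 top [-7, 23] face bottom-most -15 disc2 top [65, 95] 55 eq [-15, 15, 55, 84]
-5 rows c: disc1 top [23, 53] face bottom-most 15 disc2 top [95, 124] 84 eq [15, 44, 84, 112]
-3 rows c: disc1 top [35, 65] face bottom-most 26 disc2 top [107, 136] 95 eq [26, 55, 95, 123]
0 rows c: disc1 top [53, 83] face bottom-most 44 disc2 top [124, 153] 112 eq [44, 72, 112, 139]
3 rows c: disc1 top [71, 101] face bottom-most 61 disc2 top [142, 170] 128 eq [61, 89, 128, 156]
widths 0.011775932080980064 0.012564797920681308
fork yaw -0.1126652747080609
end -9.105234587569745
rib0 67.09426714884138
rib1 88.19736458943046
front 98.74881447743263
grip [ 0.50448733 -0.36360887]
top chk grip [[452.29208034 287.00349742]] [[348.7149099  269.34259785]
 [352.23448756 260.02520923]
 [341.84248933 288.9936531 ]]
```

```bash
cat > b.py <<'E'
from h import *
from h import *
q=np.load('dock.npy');fy=-.1127;g=np.array([.5045,-.3636])
o=down(fy-np.pi/2)
manip.reach([*g,.16],o)
manip.move_linear([*g,.049],speed=.08)
eoat.command_gripper(0.0)
s=manip.sense();print(s['opening'],s['finger_force'],s['force'],s['tcp_pos'])
manip.move_linear([*g,.13],speed=.08)
c,sn=np.cos(q[2]),np.sin(q[2]);Rm=np.array([[c,-sn],[sn,c]])
p=q[:2]+Rm@[.0005-.016,0]
manip.reach([*p,.13],down(q[2]-np.pi/2))
manip.move_linear([*p,.095],speed=.08);manip.wait(.5)
s=manip.sense();print(s['time'],s['tcp_pos'],s['force'],s['joint_pos'])
m=cam('wrist');im=shot('wrist','wi');cv2.imwrite('pics/wi.png',im)
np.savez('pics/wi_m.npz',**{k:np.array(v) for k,v in m.items()})
a=cv2.resize(im[60:340,180:460],None,fx=2.1,fy=2.1,interpolation=cv2.INTER_CUBIC);cv2.imwrite('pics/wic.png',np.clip(a*1.3,0,255))
E
python3 b.py
```

```text
0.12588651948496324 60.52232265472412 [0.58962467 0.23831494 2.23137389] [ 0.50458221 -0.36361706  0.04908792]
12.5833 [ 0.52629655 -0.11841569  0.09520128] [-0.0478027  -0.31394789 -0.60448947] [-3.67518576e-01  1.90133294e-01  1.87981728e+00 -3.40432395e-05
  1.07125994e+00  1.51828927e+00][ WARN:0@6.703] global loadsave.cpp:1063 imwrite_ Unsupported depth image for selected encoder is fallbacked to CV_8U.
```

View pics/wic.png

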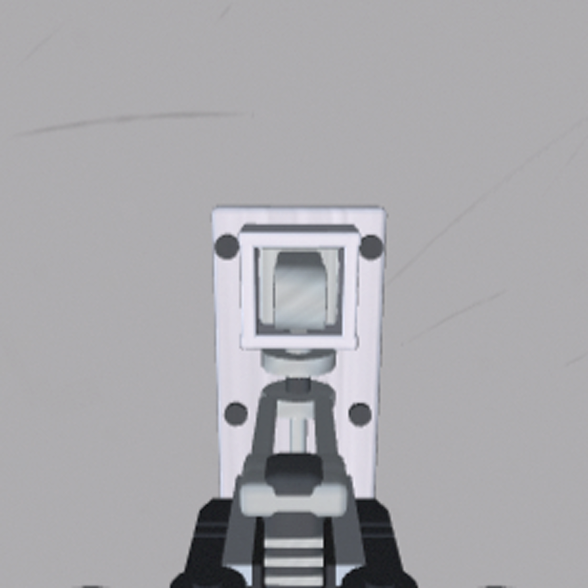

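The prong gap is centred on the hub at crop column 298 or 299, and the prongs are not yet over the groove lengthwise. I'll read edge profiles numerically and compare them with the projections.

```bash
python3 - <<'E'
from h import *
im=np.load('pics/wi.npy').astype(int).sum(2)//3
q=np.load('dock.npy');m=dict(np.load('pics/wi_m.npz'))
print('col321-323',[(r,int(im[r,321:324].mean())) for r in range(218,282)])
print('col308',[(r,int(im[r,307:310].mean())) for r in range(222,275)])
print('row 242',im[242,295:350].tolist());print('row 235',im[235,295:350].tolist())
c,s=np.cos(q[2]),np.sin(q[2])
def P(x,y,z):
    x,y=x/1000,y/1000;return proj(m,[q[0]+c*x-s*y,q[1]+s*x+c*y,z/1000])[0].round(1)
print('lug top',P(10,0,26),P(14,0,26),'far wall',P(37.5,0,26),P(41.2,0,26),P(41.2,16,26),P(41.2,-16,26),P(46,25,6),P(46,-25,6))
for g in(-2,0,2):
    print(g,'d2 -x crest',P(g+3.5,0,30),'+x',P(g+8.5,0,30),'d1 +x crest',P(g-3.5,0,30),'d1 -x',P(g-8.5,0,30),'hub ends',P(g+3.5,0,23),P(g-3.5,0,23))
for e in(-2,0,2):
    print(e,'tip front',P(.5+e+2,6.75,46),'tip back',P(.5+e-2,6.75,46),'headtop front',P(.5+e+2,0,98))
E
```

```text
col321-323 [(218, 107), (219, 112), (220, 165), (221, 176), (222, 179), (223, 177), (224, 175), (225, 160), (226, 136), (227, 144), (228, 111), (229, 71), (230, 69), (231, 101), (232, 149), (233, 148), (234, 149), (235, 149), (236, 152), (237, 153), (238, 155), (239, 135), (240, 64), (241, 64), (242, 64), (243, 64), (244, 64), (245, 63), (246, 64), (247, 66), (248, 70), (249, 71), (250, 70), (251, 101), (252, 149), (253, 148), (254, 148), (255, 149), (256, 151), (257, 154), (258, 154), (259, 154), (260, 153), (261, 153), (262, 153), (263, 153), (264, 153), (265, 152), (266, 153), (267, 153), (268, 153), (269, 153), (270, 153), (271, 153), (272, 153), (273, 153), (274, 144), (275, 102), (276, 31), (277, 32), (278, 33), (279, 33), (280, 32), (281, 33)]
col308 [(222, 179), (223, 177), (224, 174), (225, 150), (226, 76), (227, 71), (228, 74), (229, 100), (230, 132), (231, 134), (232, 136), (233, 139), (234, 140), (235, 141), (236, 142), (237, 151), (238, 165), (239, 167), (240, 166), (241, 163), (242, 135), (243, 82), (244, 69), (245, 70), (246, 71), (247, 71), (248, 69), (249, 68), (250,
[... 858 characters left out ...]
[321.1 177.5] [321.1 170.7] [291.6 170.7] [350.6 170.7] [278.8 158.1] [363.1 158.1]
-2 d2 -x crest [321.1 242.3] +x [321.1 233.9] d1 +x crest [321.1 253.8] d1 -x [321.1 261.9] hub ends [321.  238.4] [321.  249.6]
0 d2 -x crest [321.1 238.9] +x [321.1 230.5] d1 +x crest [321.1 250.6] d1 -x [321.1 258.7] hub ends [321.  235.1] [321.  246.4]
2 d2 -x crest [321.1 235.6] +x [321.1 227.1] d1 +x crest [321.1 247.3] d1 -x [321.1 255.5] hub ends [321.  231.9] [321.  243.2]
-2 tip front [308.4 254.1] tip back [308.4 261.1] headtop front [322.  302.8]
0 tip front [308.3 250.5] tip back [308.4 257.6] headtop front [322.1 298.1]
2 tip front [308.3 246.9] tip back [308.4 254.1] headtop front [322.1 293.4]
```

The spool groove is at dock x ≈ -0.2 mm, but the prong tips can't be told apart from the dark disc face. I'll shift back 12 mm so they show against a bright background.

```bash
cat >> h.py <<'E'
def dockW(x,y=0): # mm -> world xy
    q=np.load('dock.npy');c,s=np.cos(q[2]),np.sin(q[2]);x,y=x/1000,y/1000
    return np.array([q[0]+c*x-s*y,q[1]+s*x+c*y])
def P(m,x,y,z): return proj(m,[*dockW(x,y),z/1000])[0].round(1)
E
python3 - <<'E'
from h import *
manip.move_linear([*dockW(-27.5),.095],speed=.05);manip.wait(.4)
print(manip.sense()['tcp_pos'],dockW(-27.5))
m=cam('wrist');im=shot('wrist','wj');np.savez('pics/wj_m.npz',**{k:np.array(v) for k,v in m.items()})
cv2.imwrite('pics/wjc.png',cv2.resize(im[190:300,280:370],None,fx=5,fy=5,interpolation=cv2.INTER_CUBIC))
g=im.astype(int).sum(2)//3
for c in(306,308,310,331,333,335):print(c,[int(g[r,c]) for r in range(225,262)])
for e in(0,2,4):print(e,'tip front',P(m,-11.5+e+2,6.75,46),P(m,-11.5+e+2,-6.75,46),'back',P(m,-11.5+e-2,6.75,46))
E
```

```text
[ 0.51486474 -0.11470322  0.09499793] [ 0.51477825 -0.11467778]
306 [73, 71, 71, 85, 117, 124, 126, 128, 130, 132, 134, 143, 164, 172, 173, 172, 172, 172, 171, 171, 171, 171, 172, 150, 69, 70, 68, 69, 69, 70, 69, 69, 70, 69, 69, 69, 68]
308 [69, 71, 72, 70, 93, 133, 134, 137, 139, 141, 142, 142, 149, 165, 166, 166, 165, 165, 166, 166, 166, 166, 166, 145, 70, 69, 70, 70, 70, 70, 70, 70, 69, 69, 70, 70, 71]
310 [70, 71, 71, 71, 81, 116, 144, 146, 148, 146, 145, 145, 144, 152, 164, 163, 164, 164, 163, 164, 164, 164, 164, 148, 89, 67, 68, 67, 66, 67, 68, 68, 69, 70, 70, 71, 73]
331 [70, 71, 72, 72, 71, 95, 135, 146, 144, 140, 137, 135, 133, 139, 154, 166, 166, 166, 166, 166, 166, 166, 166, 149, 87, 69, 68, 69, 70, 70, 69, 69, 69, 69, 68, 70, 69]
333 [70, 71, 72, 71, 78, 108, 137, 133, 132, 129, 127, 122, 123, 142, 166, 167, 166, 167, 166, 166, 166, 166, 166, 149, 88, 69, 69, 70, 68, 69, 68, 69, 68, 70, 68, 69, 69]
335 [71, 69, 71, 72, 88, 117, 121, 120, 118, 115, 112, 109, 120, 151, 164, 164, 164, 165, 164, 165, 164, 165, 166, 148, 86, 69, 70, 69, 69, 70, 69, 69, 69, 70, 70, 69, 69]
0 tip front [308.2 250.6] [334.1 250.6] back [308.3 257.7]
2 tip front [308.2 247. ] [334.2 246.9] back [308.3 254.2]
4 tip front [308.1 243.3] [334.2 243.3] back [308.2 250.6]
```

View pics/wjc.png

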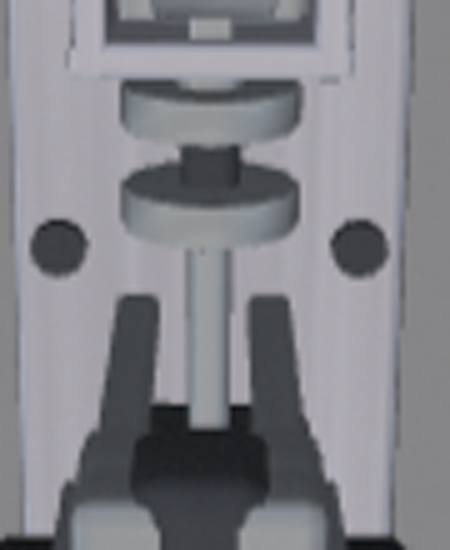

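The tips are now clear at row 248.6, which puts the prongs about 1.1 mm farther forward than assumed. The gap centre is about half a pixel to one pixel left of the spool axis. I'll correct both, then descend with contact sensing.

```bash
python3 - <<'E'
from h import *
g=np.load('pics/wj.npy').astype(float).mean(2)
def edges(row,a,b,th):
    r=g[row-1:row+2].mean(0);return [round(i+(th-r[i])/(r[i+1]-r[i]),2) for i in range(a,b) if (r[i]-th)*(r[i+1]-th)<0]
for row in(222,223,):print(row,edges(row,310,335,110))
for row in(252,255):print('prong',row,edges(row,296,345,115))
for row in (235,237): print(row,[int(v) for v in g[row,298:346]])
E
cat > ins.py <<'E'
from h import *
X,Y=-17.3,-0.7
manip.move_linear([*dockW(X,Y),.095],speed=.04);manip.wait(.3)
f0=manip.sense()['force']
hit=manip.move_linear([*dockW(X,Y),.059],speed=.02,contact_N=3)
manip.wait(.2);s=manip.sense();print(hit,s['tcp_pos'],s['force']-f0,s['time'])
E
python3 ins.py
```

```text
222 [np.float64(314.58), np.float64(328.73)]
223 [np.float64(332.81)]
prong 252 [np.float64(302.59), np.float64(311.44), np.float64(324.64), np.float64(325.22), np.float64(329.06), np.float64(337.54)]
prong 255 [np.float64(302.2), np.float64(311.34), np.float64(324.66), np.float64(325.13), np.float64(329.05), np.float64(338.05)]
235 [165, 164, 164, 163, 163, 165, 164, 131, 134, 139, 142, 144, 145, 147, 148, 148, 148, 148, 148, 148, 149, 149, 149, 150, 149, 149, 148, 146, 147, 144, 142, 141, 138, 137, 131, 127, 119, 112, 105, 97, 101, 153, 167, 167, 167, 170, 173, 172]
237 [165, 164, 164, 163, 164, 165, 166, 169, 164, 152, 149, 146, 144, 145, 147, 149, 148, 150, 150, 151, 152, 154, 153, 154, 154, 153, 152, 148, 146, 143, 143, 138, 136, 133, 126, 123, 120, 120, 127, 147, 170, 169, 168, 167, 166, 170, 174, 169]
False [ 0.52431686 -0.11853026  0.0590951 ] [-0.43620747 -0.92592318 -0.80439494] 16.3333
```

```bash
cat > pull.py <<'E'
from h import *
X,Y=-17.3,-0.7
f0=manip.sense()['force'];d=dockW(1)-dockW(0);d/=np.linalg.norm(d)
for k in range(1,20):
    x=X-.45*k
    manip.move_linear([*dockW(x,Y),.059],speed=.01,contact_N=14)
    s=manip.sense();df=s['force']-f0;F=df[:2]@d
    n=np.array([-d[1],d[0]])
    print(round(-.45*k,2),'Fx',F.round(2),'Fy',(df[:2]@n).round(2),'Fz',df[2].round(2),'x',round(((s['tcp_pos'][:2]-dockW(X,Y))@d)*1000,2))
    if abs(F)>7.6: break
m=cam('wrist');im=shot('wrist','wp');cv2.imwrite('pics/wpc.png',cv2.resize(im[60:340,180:460],None,fx=2.1,fy=2.1,interpolation=cv2.INTER_CUBIC))
print(s['time'])
E
python3 pull.py
```

```text
-0.45 Fx 0.13 Fy 0.62 Fz 0.86 x -0.5
-0.9 Fx 0.59 Fy 0.21 Fz 1.17 x -0.95
-1.35 Fx -0.04 Fy 0.37 Fz -0.72 x -1.37
-1.8 Fx 0.18 Fy 1.56 Fz 0.91 x -1.81
-2.25 Fx 0.8 Fy 0.05 Fz -0.46 x -2.03
-2.7 Fx 3.5 Fy 0.8 Fz -1.54 x -2.16
-3.15 Fx 4.65 Fy 1.14 Fz -2.44 x -2.34
-3.6 Fx 5.4 Fy 0.66 Fz -2.71 x -2.6
-4.05 Fx 6.06 Fy -0.44 Fz -1.78 x -2.94
-4.5 Fx 6.71 Fy -0.26 Fz -2.95 x -3.33
-4.95 Fx 5.91 Fy -0.47 Fz -2.81 x -3.67
-5.4 Fx 5.37 Fy 0.95 Fz -3.4 x -4.06
-5.85 Fx 6.26 Fy 0.86 Fz -2.75 x -4.47
-6.3 Fx 7.13 Fy 0.3 Fz -3.57 x -4.86
-6.75 Fx 5.52 Fy 0.24 Fz -3.04 x -5.24
-7.2 Fx 6.66 Fy -0.08 Fz -3.66 x -5.63
-7.65 Fx 8.64 Fy 0.47 Fz -2.52 x -6.07
20.5833
```

```bash
cat > pull2.py <<'E'
from h import *
X,Y=-17.3,-0.7
d=dockW(1)-dockW(0);d/=np.linalg.norm(d)
s=manip.sense();b=None
prev=np.load('pics/wp.npy').astype(float)
for k in range(18,28):
    x=X-.45*k
    hit=manip.move_linear([*dockW(x,Y),.059],speed=.008,contact_N=5)
    manip.wait(.1);s=manip.sense();F=s['force'][:2]@d
    im=viewer.snapshot('wrist')[:,:,::-1].astype(float)
    roi=np.abs(im-prev)[170:215,305:340].mean();prev=im
    print(round(-.45*k,2),hit,'F',F.round(2),'Fz',s['force'][2].round(2),'x',round(((s['tcp_pos'][:2]-dockW(X,Y))@d)*1000,2),'diff',roi.round(2),flush=True)
    if F>12.5 or roi>12: break
manip.wait(.1)
cv2.imwrite('pics/wpd.png',cv2.resize(prev[60:340,180:460],None,fx=2.1,fy=2.1,interpolation=cv2.INTER_CUBIC).astype(np.uint8));print(manip.sense()['time'])
E
python3 pull2.py
```

```text
-8.1 False F 7.46 Fz -3.44 x -6.44 diff 6.98
-8.55 False F 7.88 Fz -4.4 x -6.8 diff 6.3
-9.0 False F 7.46 Fz -6.05 x -7.21 diff 28.25
21.9333
```

The force dropped and the link area in the image jumped, so the link has popped up. Next I'll ease the bar forward, lift the fork out and put it back where it stood.

```bash
cat > ret.py <<'E'
from h import *
X,Y=-17.3,-0.7
manip.move_linear([*dockW(X,Y),.059],speed=.012)
s=manip.sense();print('F fwd',s['force'])
manip.move_linear([*dockW(X,Y),.12],speed=.05)
m=cam('wrist');im=shot('wrist','wl');np.savez('pics/wl_m.npz',**{k:np.array(v) for k,v in m.items()})
a=im[60:340,180:460];b=np.load('pics/wi.npy')[60:340,180:460]
cv2.imwrite('pics/wl.png',np.hstack([cv2.resize(i,None,fx=1.4,fy=1.4) for i in(b,a)]))
g=np.array([.5045,-.3636]);o=down(-.1127-np.pi/2)
manip.reach([*g,.12],o)
manip.move_linear([*g,.060],speed=.08)
print('hit',manip.move_linear([*g,.0475],speed=.02,contact_N=4));s=manip.sense();print(s['tcp_pos'],s['force'])
eoat.command_gripper(1.0)
manip.move_linear([*g,.16],speed=.12);print(manip.sense()['time'])
top=viewer.snapshot('top')[:,:,::-1];b=cv2.imread('pics/top0.png')
cv2.imwrite('pics/cmp.png',np.hstack([cv2.resize(i[240:340,320:470],None,fx=2.6,fy=2.6,interpolation=cv2.INTER_CUBIC) for i in(b,top)]))
A=cv2.imread('pics/wl.png');B=cv2.imread('pics/cmp.png');W=max(A.shape[1],B.shape[1])
pad=lambda i:cv2.copyMakeBorder(i,0,0,0,W-i.shape[1],cv2.BORDER_CONSTANT)
cv2.imwrite('pics/both.png',cv2.resize(np.vstack([pad(A),pad(B)]),None,fx=.9,fy=.9,interpolation=cv2.INTER_AREA))
print(cv2.imread('pics/both.png').shape)
E
python3 ret.py
```

```text
F fwd [-4.52338182  1.7147646   1.8489088 ]
hit True
[ 0.50449325 -0.36363755  0.04904624] [-0.32492602  0.39696112  5.18606455]
28.4583
(587, 706, 3)
```

View pics/both.png

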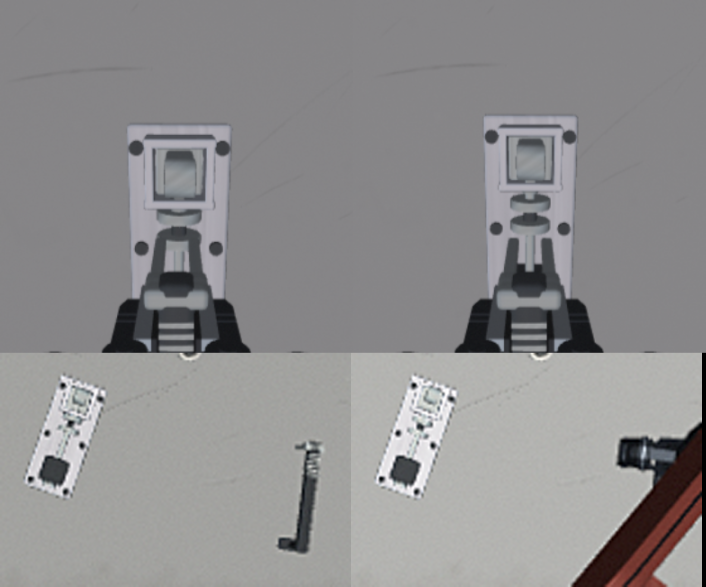

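The link has popped up: it looks larger in the pocket, and the bar is resting farther back. The fork touched down at its original height. Next I'll lift the link.

```bash
cat > lift.py <<'E'
from h import *
m=dict(np.load('pics/wl_m.npz'))
for x in(22,25.75,28.75):print(x,P(m,x,0,60),end=' ')
G=dockW(28.5,-.5);o=down(np.load('dock.npy')[2]-np.pi/2)
manip.reach([*G,.15],o)
print('hit',manip.move_linear([*G,.0545],speed=.06,contact_N=5))
eoat.command_gripper(0.0);s=manip.sense();print(s['opening'],s['finger_force'],s['force'],s['tcp_pos'],s['time'])
print('lift',manip.move_linear([*G,.16],speed=.06));s=manip.sense();print(s['opening'],s['finger_force'],s['force'],s['time'])
E
python3 lift.py
```

```text
22 [319.8 205.2] 25.75 [319.8 198.2] 28.75 [319.8 192.6] hit False
0.12457784388198677 59.293716587126255 [-0.51432238 -1.32084318  1.6180411 ] [ 0.56783246 -0.13260802  0.0545634 ] 31.8667
lift False
0.12815718174737115 59.06711038202047 [-0.22683948 -0.18659147 -1.7857625 ] 33.775
```

```bash
cat > place.py <<'E'
from h import *
T=np.array([.4945,.1525]);o=down(np.load('dock.npy')[2]-np.pi/2)
manip.reach([*T,.16],o)
manip.move_linear([*T,.060],speed=.08)
print('hit',manip.move_linear([*T,.0455],speed=.015,contact_N=4));manip.wait(.2)
s=manip.sense();print(s['tcp_pos'],s['force'],s['finger_force'])
top=viewer.snapshot('top')
eoat.command_gripper(1.0);manip.wait(.2)
manip.move_linear([*T,.17],speed=.1)
manip.goto_joints([1.003,.22,1.526,0,1.395,-.126])
t=viewer.snapshot('top')[:,:,::-1];sd=viewer.snapshot('side')[:,:,::-1]
r=lambda i,f:cv2.resize(i,None,fx=f,fy=f,interpolation=cv2.INTER_CUBIC)
z=np.zeros((600,800,3),np.uint8)
for i,f,x,y in((t[180:340,190:480],2,0,0),(sd[250:430,230:410],1.5,0,325),(sd[150:290,330:500],2,300,325)):
    k=r(i,f);k=k[:600-y,:800-x];z[y:y+k.shape[0],x:x+k.shape[1]]=k
cv2.imwrite('pics/end.png',z);print(manip.sense()['time'])
E
python3 place.py
```

```text
hit True
[0.49431671 0.15243639 0.04737178] [-0.26284891 -0.48065664  4.91756086] 59.94224840775132
41.6
```

View pics/end.png

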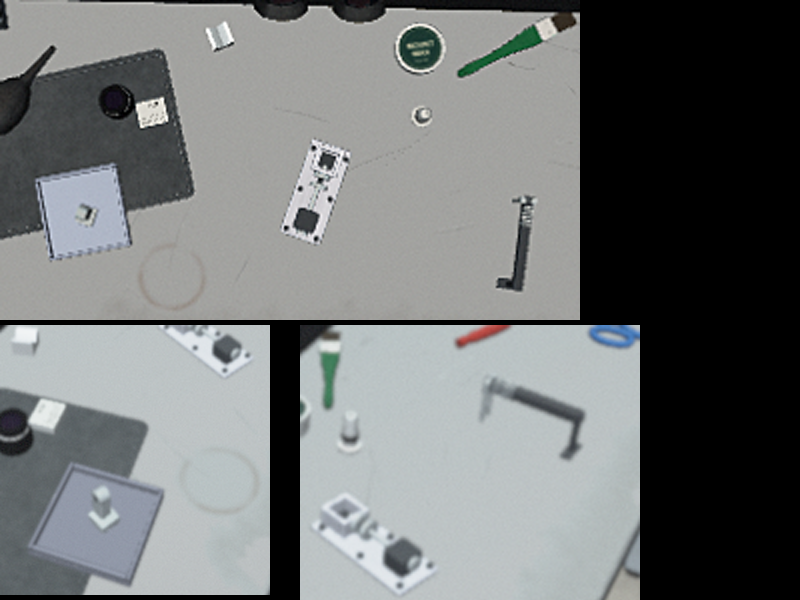

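The link stands upright near the tray's centre at (85,213), the fork stands at (522,240), the dock is empty, and the bystanders haven't moved.

```bash
python3 -c "
from bench import manip
print(manip.job_done())"
```

```text
the job is handed in; nothing more can be done
None
```

I handed the job in at about 42 s: the link popped up and now stands upright in the tray, the fork is back standing on the bench, and nothing else moved; the result hasn't been reported to me.

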